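# Slide the slide-rack carrier into its dock notch and bolt it

### The job

Push the blue slide-rack carrier along the rails of its loading dock, towards the end with the bolt, until you feel it drop into the locating notches; then push the orange pad of the side bolt fully in, so that its steel tongue reaches over the carrier. Only push with the fingertips or the outside of the fingers: do not lift the carrier or tip it off its rails, leave the other bench items standing where they are, and finish clear of everything.

Things in the scene. Friction and masses are not known exactly. Their poses are not given: they have to be found in the camera images.
- dock: Fixed grey dock, plate 360 x 150 x 12 mm; origin: centre of its underside on the bench; carrier slides to its +x, z up. Two aluminium tracks per side (tops 26 mm above bench, open-ended). Steel side guides, tops 42 mm above bench, inner faces y +-56.5, outer +-62.5 mm, keep the carrier straight, 1.5 mm play a side. Black bolt housing, 58 mm high, at x 5 to 75, y 68 to 128 mm.
- dock_notch (a point): Centre of the left outer notch floor, dock x +100, y +47, 18 mm above bench. Four notches with yellow floors, 20 mm long, 8 mm deep: outer tracks (y +-47) at x +100, inner (y +-31) at x -20. Red marks on the guides at x +115 show the seated carrier's leading edge. Rails run on beyond: a carrier shoved fast can skip the notches.
- dock_seat (a point): Where the carrier's origin lies when it is seated: dock x +40, y 0, 18 mm above the bench; same axes as the dock.
- carrier: Loose blue board 150 (x) x 110 (y) x 12 mm, 0.3 to 0.6 kg, with a steel slide rack (x -37 to 49, y +-25 mm) and wire handle (to 76 mm up) built on. Origin: centre, at the soles of its 10 mm feet; board top 22 mm above it; x, z as the dock's. Starts 70 to 110 mm short of the seat, origin 26 mm above bench; over the notches all feet drop together by 8 mm, then notch ends stop it (3 mm play).
- carrier_lip (a point): On the orange push lip, centre of the carrier's trailing (-x) face: carrier x -75 mm, 35 mm above its origin. Lip 70 mm wide (y), 8 mm thick, flush with the board's trailing edge, from the board up to 50 mm above the carrier's origin. Sliding the carrier takes about 2 to 8 N.
- bolt (a joint): Side bolt in m: 0 drawn back, 0.035 fully in (hard stop); starts at 0 to 0.006. Slides along dock -y, over the carrier; friction about 2 N, no spring, stays where left. Tongue 20 mm wide (dock x), 10 mm thick, underside 43.5 mm above bench: passes 3.5 mm over a seated carrier board, butts against one still up on the tracks.
- bolt_pad (a point): Centre of the outer (dock +y) face of the bolt's orange push pad, 63.5 mm above bench. Pad 46 mm wide (dock x), 10 mm thick (y), 43 to 83 mm above bench. Drawn back it is at dock x +40, y +130 mm. Free bench outside it.
- stain_jar: Bystander: amber jar, 52 mm across, 85 mm high, on the bench beyond the dock's -y side. Origin under its centre.
- reagent_bottle: Bystander: white bottle with red cap, 60 mm across, 115 mm high, on the bench beyond the dock's -y side. Origin under its centre.
- slide_box: Bystander: green slide box, 95 x 85 x 35 mm high. Origin under its centre.
- tube_rack: Bystander: purple tube rack, 85 x 120 x 45 mm high. Origin under its centre.
- wash_bottle: Bystander: white wash bottle with red cap, 66 mm across, 150 mm high. Origin under its centre.
- beaker: Bystander: clear beaker, 68 mm across, 80 mm high. Origin under its centre.
- rotor_cap: Bystander: steel rotor cap, 56 mm across, 22 mm high. Origin under its centre.
Not all that is in view belongs to the job. What is meant by the carrier is not green or red, and is the larger of those in its own colour.

How it is judged:
On the way, in this order (a step that is already met when the one before it is completed fails the run):
1. the carrier has dropped into the notches with the bolt still drawn back (x of carrier in the frame of dock_seat between -0.006 and 0.006 m and y of carrier in the frame of dock_seat between -0.005 and 0.005 m and z of carrier in the frame of dock_seat below 0.003 m and angle between carrier's own z axis and vertical below 0.035 rad and angle between the x axis of carrier and the x axis of dock, either way round below 0.05 rad and value of joint bolt below 0.015 m), for 0.2 s.
2. the bolt is pushed in over the seated carrier (x of carrier in the frame of dock_seat between -0.006 and 0.006 m and y of carrier in the frame of dock_seat between -0.005 and 0.005 m and z of carrier in the frame of dock_seat below 0.003 m and angle between carrier's own z axis and vertical below 0.035 rad and angle between the x axis of carrier and the x axis of dock, either way round below 0.05 rad and value of joint bolt above 0.03 m), for 0.2 s.
At the end, for the whole second after the job is handed in: The carrier lies level and at rest in the notches: origin within 6 mm along and 5 mm across the rails of dock_seat and less than 3 mm above it, tilted under 0.035 rad and parallel to the dock within 0.05 rad; the bolt is in by more than 30 of its 35 mm; the bystanders are upright (all of step 2 and linear speed of carrier below 0.01 m/s and angle between each of stain_jar, reagent_bottle, slide_box, tube_rack, wash_bottle, beaker, rotor_cap's own z axis and vertical below 0.2 rad); the robot touches nothing.
It fails at once if the carrier is lifted more than 12 mm off its tracks (z of carrier in the frame of dock_seat above 0.02 m).
It fails at once if the carrier is tipped by more than 0.2 rad (angle between carrier's own z axis and vertical above 0.2 rad).
It fails at once if a bystander is moved by more than 20 mm or knocked over (distance of any of stain_jar, reagent_bottle, slide_box, tube_rack, wash_bottle, beaker, rotor_cap from where it was at the start of the episode above 0.02 m or angle between any of stain_jar, reagent_bottle, slide_box, tube_rack, wash_bottle, beaker, rotor_cap's own z axis and vertical above 0.3 rad).
It also fails if it takes over 45 s, if anything falls off the work surface, if the arm or the gripper's body presses on something with over 40 N, if the wrist force passes 120 N, or if a joint passes its speed limit or range.

### The arm

A 6-joint arm with a two-finger parallel gripper is mounted at the origin on the work surface. World frame = base frame: x ahead of the robot, y to its left, z up, the work surface at z = 0. Lengths are in m, angles in rad, forces in N, time in s.
With the tool pointing down it reaches from about 0.35 to 0.775 m from the base axis. Payload 7.3 kg.
Tool frame: the origin (TCP) lies on the mounting face of the last link; the fingertips stand 178 mm ahead of it and the grasp point (between the pads) lies 159 mm ahead of it (robot.tcp_to_tips is the distance from the TCP to the fingertips, in m); z points along the fingers, y is the direction in which the jaws open and shut (so a half turn about z gives the same grasp; the last joint's range is limited). The gripper opens to 92 mm and grips with 3 to 60 N. Pads are 19 mm wide; open, the fingers measure 130 mm over their backs; the gripper's body (75 mm by 190 mm) begins 47 mm behind the grasp point.
Start: joints at [1.133, 0.342, 1.524, -0, 1.275, -0.146], TCP at [0.151, 0.503, 0.405] pointing down, gripper open.
Joint ranges: [-2.53, 2.53], [-0.77, 2.02], [0.04, 2.7], [-1, 4.14], [0.28, 2.66], [-3.11, 3.11]. Speed limits (rad/s): [2.57, 2.57, 3.14, 3.14, 3.14, 3.14].

### API

Orientations are given as [roll, pitch, yaw] about the fixed x, y, z axes, in that order (R = Rz(yaw) Ry(pitch) Rx(roll)).
In Python, from cell import robot, viewer gives the robot as it stands.
- The arm moves only by the shell command python3 -m creep 'ROWS' [OPENING] [FORCE]. ROWS is JSON, a list that holds one entry, the list of rows, each a list of 6 numbers: the shift along the world's x, y, z in mm, then the turn, a rotation vector about the world's x, y, z in degrees. A call has 1 to 5 rows; each row shifts and turns the pose as measured when the row begins; what a row does not reach is not made up. A row lasts 1/12 s, in which the tool goes at most 41.7 mm and 7.16 degrees, less where a joint would pass 70% of its speed; a pose out of reach is approached as far as the arm can. A call with a gripper value outside its range is refused whole. OPENING is the closure, from -1 (fully open) to 1 (shut), set as the call begins (- or left out, the last holds). The fingers move at their own pace and stop on an object; FORCE is the grip in N (left out, the last holds). Time passes only in rows, so rows that do not move let the fingers close. It gives the time, the measured TCP pose, the force and the opening at its end, in the units of the state.
- robot.observe(): the state, without advancing time (a new reading comes with each control period).
- viewer.read_camera(name): name is "scene" or "top" or "wrist"; returns the picture (400x640x3 uint8, blue, green, red); there is no depth.
- viewer.camera_model(name): a dict with "fx", "fy", "cx", "cy" (pixels), "pose" (4x4, takes a point from camera to world coordinates); the wrist camera has in their place "mount" (4x4, takes a point from camera to tool coordinates, whose origin is the TCP and whose axes are the flange's). Camera axes: x right, y up, looking along -z (the intrinsics and any distortion apply to the point x, -y, -z); pixel columns grow to the right and rows downward; lengths in m; the calibration is good to about 2 mm. A picture is of the moment at which its call begins: read the wrist's pose just before it. camera_model takes no time and is no camera call.
- robot.hand_in(): hands the job in, once; it reports no verdict.
The state is a dict: "time": time; "qpos": joint angles; "qvel": joint speeds; "joint_efforts": joint torques, N m; "tool_pos": TCP position; "tool_rot": TCP orientation; "contact_force": force on the tool from outside, world axes, zero at the start; "torque": the same for the moment, N m; "opening": finger opening in m.
Only numpy, scipy, OpenCV 4.12 (cv2) and the standard library are available. Lean on these libraries where they do the work, as an engineer would, in place of code of your own. Each camera call takes 0.05 s, during which the arm holds its last target. There are 200 camera calls.

## Working session

There is one attempt and no reset: what is moved stays moved. The work goes in short steps, Python scripts to look and compute and a shell command to move; the robot and the scene stay as the last step left them, time stands still between calls to the robot, and variables do not carry over. Pictures are saved under pics/ and viewed, about 8 in all and at most 12, crops included, and the job is handed in when it is done.

```bash
ls; mkdir -p pics
python3 - <<'E'
from cell import robot, viewer
import cv2
for n in("scene","top"):
    cv2.imwrite(f"pics/{n}0.png",viewer.read_camera(n)); m=viewer.camera_model(n); print(n,m)
s=robot.observe(); print({k:s[k] for k in("time","tool_pos","tool_rot","contact_force","opening")},robot.tcp_to_tips)
E
```

```text
pics
scene {'fx': 374.03213826399974, 'fy': 374.03213826399974, 'cx': 315.6665755951583, 'cy': 198.4061666919998, 'pose': array([[-0.60883391, -0.48686701,  0.62632403,  1.35369584],
       [ 0.79316431, -0.38807317,  0.46935019,  0.58313556],
       [ 0.01454843,  0.78253417,  0.62243764,  0.81443203],
       [ 0.        ,  0.        ,  0.        ,  1.        ]])}
top {'fx': 397.9606632088199, 'fy': 397.9606632088199, 'cx': 313.5078553984364, 'cy': 195.66142988209054, 'pose': array([[-0.02834333,  0.99757345, -0.06359146,  0.52513955],
       [-0.99930556, -0.02981703, -0.02234614,  0.01039533],
       [-0.02418803,  0.06291394,  0.9977258 ,  1.26771807],
       [ 0.        ,  0.        ,  0.        ,  1.        ]])}
{'time': 0.1, 'tool_pos': array([0.15095214, 0.50270701, 0.404132  ]), 'tool_rot': array([-3.14025930e+00, -1.93424312e-04,  2.84976660e+00]), 'contact_force': array([0.35104903, 0.48731461, 0.01415669]), 'opening': 0.0919566824210299} 0.178
```

View pics/top0.png

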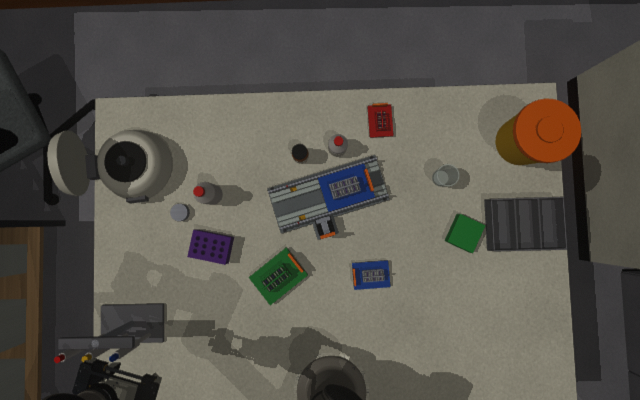

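View pics/scene0.png

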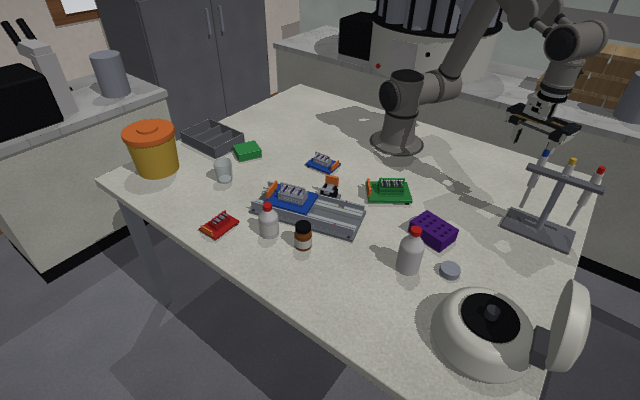

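Run:
```python
import cv2
i=cv2.imread("pics/top0.png")[145:250,255:400]
i=cv2.convertScaleAbs(i,alpha=1.6)
cv2.imwrite("pics/c1.png",cv2.resize(i,None,fx=5.5,fy=5.5,interpolation=cv2.INTER_CUBIC))
```

```text
(no output)
```

View pics/c1.png

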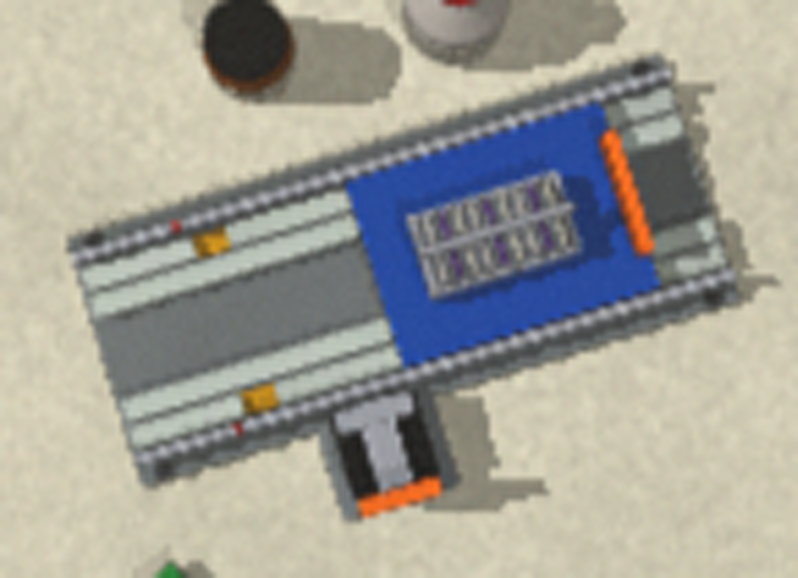

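```bash
cat > h.py <<'E'
import numpy as np, cv2
from scipy.optimize import least_squares
from cell import robot, viewer
def proj(m,P):
    c=(np.atleast_2d(P)-m["pose"][:3,3])@m["pose"][:3,:3]
    return np.c_[m["cx"]-m["fx"]*c[:,0]/c[:,2], m["cy"]+m["fy"]*c[:,1]/c[:,2]]
def d2w(d,P):
    P=np.atleast_2d(np.asarray(P,float)); c,s=np.cos(d[2]),np.sin(d[2])
    return np.c_[d[0]+c*P[:,0]-s*P[:,1], d[1]+s*P[:,0]+c*P[:,1], P[:,2]]
E
python3 - <<'E'
from h import *
m=viewer.camera_model("top")
px=np.array([[260,399],[211,243],[238,428],[177,226],[80,253],[668,72],[143,460],[728,282]])/5.5+[255,145]-.4
P=np.array([[100,47,18],[100,-47,18],[115,59.5,42],[115,-59.5,42],[180,-59.5,42],[-180,-59.5,42],[180,59.5,42],[-180,59.5,42]])/1e3
r=least_squares(lambda d:(proj(m,d2w(d,P))-px).ravel(),[.55,0,1.9])
d=r.x; print(d,np.degrees(d[2])); print(r.fun.reshape(-1,2).round(1))
cp=np.array([[607,130],[648,250],[348,185],[400,365],[400,496]])/5.5+[255,145]-.4
Q=lambda v:np.array([[v[0]-.071,v[1]-.035,.076],[v[0]-.071,v[1]+.035,.076],[v[0]+.075,v[1]-.055,.048],[v[0]+.075,v[1]+.055,.048],[v[2],v[3],.083]])
r=least_squares(lambda v:(proj(m,d2w(d,Q(v)))-cp).ravel(),[-.05,0,.04,.125]);print("carrier x,y, pad",r.x,r.fun.reshape(-1,2).round(1))
np.save("d.npy",d)
v=r.x
print("lip",d2w(d,[[v[0]-.075,0,.06]]),"pad face",d2w(d,[[.04,v[3]+.005,.0635]]), "x axis",np.cos(d[2]),np.sin(d[2]))
E
```

```text
[ 0.60991865 -0.00715961  1.83782733] 105.29974938500824
[[-0.   0. ]
 [ 0.3 -0.1]
 [ 0.1  0. ]
 [ 0.1 -0.1]
 [-2.3  1.1]
 [ 2.   0. ]
 [-2.8  0.4]
 [ 2.8 -1.4]]
carrier x,y, pad [-0.05711882 -0.0012612   0.03961649  0.12039992] [[ 0.4  0.1]
 [-0.   0.5]
 [-0.7 -1. ]
 [ 0.3  0.4]
 [ 0.   0. ]]
lip [[ 0.64478069 -0.13459595  0.06      ]] pad face [[ 0.47840833 -0.0016664   0.0635    ]] x axis -0.263868830933951 0.9645585726442693
```

```bash
python3 -m creep '[[[0,-28,26,0,0,0],[5,-30,22,0,0,0],[10,-32,20,0,0,0],[15,-34,10,0,0,0],[25,-30,0,0,0,6.5]]]' 1
python3 -m creep '[[[28,-28,0,0,0,6.5],[28,-28,0,0,0,6.5],[28,-28,0,0,0,6.5],[28,-28,0,0,0,6.5],[28,-28,0,0,0,0]]]'
python3 - <<'E'
from h import *
m=viewer.camera_model("top"); d=np.load("d.npy")
for n,px,h in (("reagent",(338.5,142),.115),("jar",(300,152),.085),("greencarrier",(278,255),.05)):
    c=m["pose"][:3,:3]@[(px[0]-m["cx"])/m["fx"],-(px[1]-m["cy"])/m["fy"],-1]; t=(h-m["pose"][2,3])/c[2]; w=m["pose"][:3,3]+t*c
    a=d[2]; e=w[:2]-d[:2]; print(n,w,"dock",e@[np.cos(a),np.sin(a)],e@[-np.sin(a),np.cos(a)])
E
```

```text
time: 0.52
tool_pos: [0.2013, 0.3511, 0.4787]
tool_rot: [-3.129, -0.003, 2.957]
contact_force: [1.0, 0.5, -0.5]
opening: 0.0629
time: 0.93
tool_pos: [0.3244, 0.2249, 0.4794]
tool_rot: [-3.13, -0.002, -2.926]
contact_force: [1.2, 1.1, -0.6]
opening: 0.0301
reagent [ 0.75355756 -0.04129907  0.115     ] dock -0.07083133875153759 -0.12953979617306244
jar [0.73301098 0.07370518 0.085     ] dock 0.04551859466287852 -0.14006745797035222
greencarrier [0.42502173 0.15090009 0.05      ] dock 0.20124637029060571 0.1366368830192605
```

```bash
python3 -m creep '[[[25,-30,0,0,0,3],[25,-30,0,0,0,0],[25,-30,0,0,0,0],[25,-30,0,0,0,0],[25,-30,0,0,0,0]]]'
python3 -m creep '[[[25,-30,0,0,0,0],[25,-30,0,0,0,0],[25,-30,0,0,0,0],[25,-30,0,0,0,0],[25,-30,0,0,0,0]]]'
python3 -m creep '[[[25,-30,-5,0,0,0],[25,-30,-10,0,0,0],[20,-25,-20,0,0,0],[10,-15,-20,0,0,0],[0,0,-20,0,0,0]]]'
```

```text
time: 1.35
tool_pos: [0.4533, 0.0661, 0.4787]
tool_rot: [-3.131, -0.002, -2.869]
contact_force: [2.7, 0.6, -0.1]
opening: 0.001
time: 1.77
tool_pos: [0.5825, -0.0937, 0.4768]
tool_rot: [-3.134, -0.005, -2.871]
contact_force: [1.3, 1.3, 1.1]
opening: 0.0002
time: 2.18
tool_pos: [0.6679, -0.2064, 0.3989]
tool_rot: [-3.129, -0.001, -2.878]
contact_force: [-0.5, -0.3, -0.0]
opening: 0.0002
```

```bash
python3 -m creep '[[[-3,4,-35,0,0,0],[-3,4,-35,0,0,0],[0,4,-35,0,0,0],[0,3,-30,0,0,0],[0,0,-15,0,0,0]]]'
python3 -m creep '[[[0,0,-8,0,0,0],[0,0,0,0,0,0]]]'
python3 - <<'E'
from h import *
cv2.imwrite("pics/s2.png",cv2.resize(viewer.read_camera("scene")[130:270,200:400],None,fx=4,fy=4,interpolation=cv2.INTER_CUBIC))
E
```

```text
time: 2.6
tool_pos: [0.6602, -0.1939, 0.2372]
tool_rot: [-3.132, -0.005, -2.882]
contact_force: [0.6, 0.1, -1.0]
opening: 0.0002
time: 2.77
tool_pos: [0.6587, -0.1931, 0.2225]
tool_rot: [-3.138, -0.014, -2.882]
contact_force: [-0.2, 0.5, 0.1]
opening: 0.0004
```

View pics/s2.png

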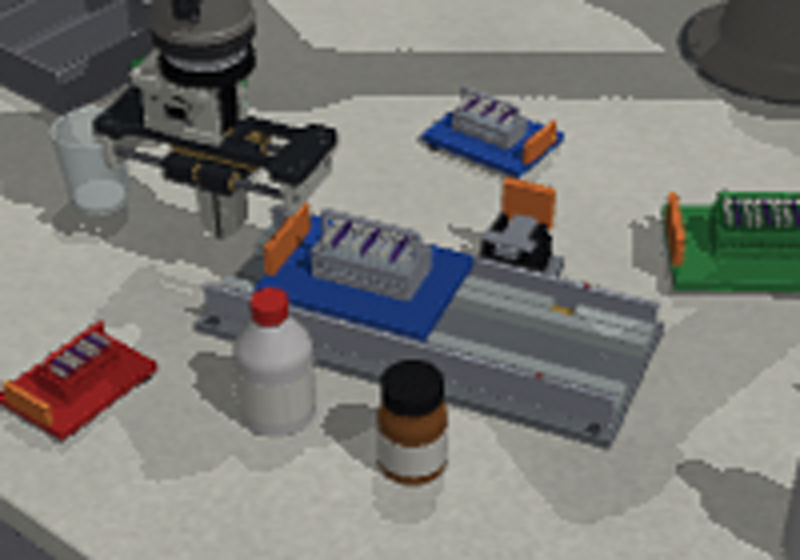

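```bash
python3 -m creep '[[[-3,10,8,0,0.5,0],[-3,10,0,0,0,0],[-2,6,0,0,0,0],[-1,4,0,0,0,0],[-1,4,0,0,0,0]]]'
python3 -m creep '[[[-1,4,0,0,0,0],[-1,4,0,0,0,0],[-1,4,0,0,0,0],[-1,4,0,0,0,0],[-1,4,0,0,0,0]]]'
```

```text
time: 3.23
tool_pos: [0.6496, -0.1569, 0.2395]
tool_rot: [-3.133, -0.012, -2.883]
contact_force: [-0.7, -1.8, -0.1]
opening: 0.0006
time: 3.65
tool_pos: [0.6452, -0.1367, 0.243]
tool_rot: [-3.124, -0.006, -2.882]
contact_force: [0.3, -4.5, 0.7]
opening: 0.0002
```

```bash
python3 -m creep '[[[0,-3,-6,0,0,0],[0,0,-6,0,0,0],[-1.5,5,-2,0,0,0],[-1.5,5,-1,0,0,0],[-1.5,5,-1,0,0,0]]]'
python3 -m creep '[[[-1.5,5,-1,0,0,0],[-1.5,5,-1,0,0,0],[-1.5,5,-1,0,0,0],[-1.5,5,-1,0,0,0],[-1.5,5,-1,0,0,0]]]'
```

```text
time: 4.07
tool_pos: [0.6425, -0.1291, 0.2319]
tool_rot: [-3.109, 0.003, -2.883]
contact_force: [0.3, -12.3, 7.4]
opening: 0.0002
time: 4.48
tool_pos: [0.6366, -0.1131, 0.2321]
tool_rot: [-3.086, 0.012, -2.886]
contact_force: [0.5, -10.8, 5.4]
opening: 0.0007
```

```bash
python3 -m creep '[[[-0.5,3,0,-1,-0.2,0],[-0.5,3,0,-1,-0.2,0],[-0.5,3,0,-1,-0.2,0],[-0.5,2,0,0,0,0],[-0.5,2,0,0,0,0]]]'
python3 - <<'E'
from h import *
i=viewer.read_camera("top")[145:250,255:400]
i=cv2.convertScaleAbs(i,alpha=1.6)
cv2.imwrite("pics/c3.png",cv2.resize(i,None,fx=5.5,fy=5.5,interpolation=cv2.INTER_CUBIC))
E
```

```text
time: 4.9
tool_pos: [0.6338, -0.1008, 0.2319]
tool_rot: [-3.025, 0.008, -2.886]
contact_force: [-0.6, -6.8, 2.4]
opening: 0.0005
```

View pics/c3.png

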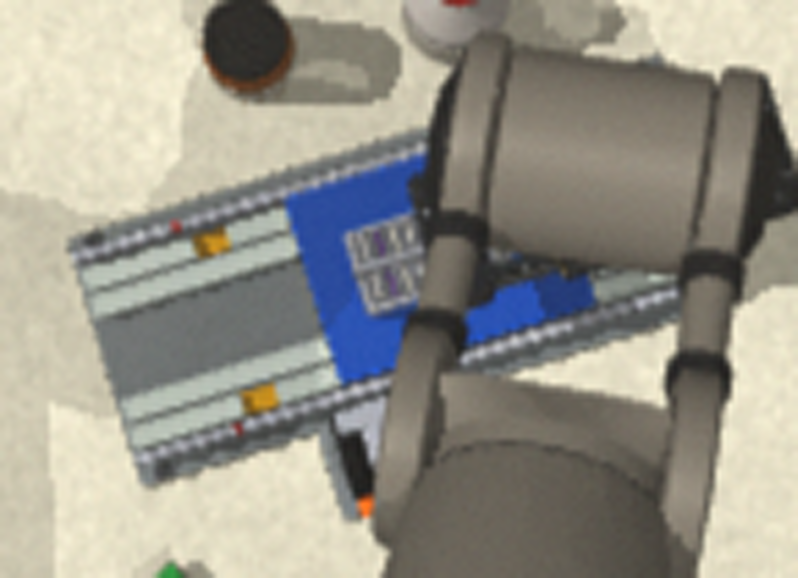

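```bash
python3 -m creep '[[[0,0,0,1.5,0.4,0],[0,0,0,1.5,0.4,0],[0,0,0,1.5,0.4,0],[0,0,0,1.5,0.4,0],[0,0,0,1.5,0.4,0]]]'
```

```text
time: 5.37
tool_pos: [0.6337, -0.1005, 0.2307]
tool_rot: [3.126, 0.005, -2.883]
contact_force: [1.0, -5.5, -0.2]
opening: 0.0005
```

```bash
python3 -m creep '[[[-1.2,4.5,0,0.3,0.1,0],[-1.2,4.5,0,0.3,0.1,0],[-1.2,4.5,0,0.3,0.1,0],[-1.2,4.5,0,0.3,0.1,0],[-1.2,4.5,0,0.3,0.1,0]]]'
python3 -m creep '[[[-0.8,3,0,0.4,0.1,0],[-0.8,3,0,0.4,0.1,0],[-0.8,3,0,0.4,0.1,0],[-0.8,3,0,0.4,0.1,0],[-0.8,3,0,0.4,0.1,0]]]'
python3 - <<'E'
from h import *
i=viewer.read_camera("top")[145:250,255:400]
i=cv2.convertScaleAbs(i,alpha=1.6)
cv2.imwrite("pics/c4.png",cv2.resize(i,None,fx=5.5,fy=5.5,interpolation=cv2.INTER_CUBIC))
E
```

```text
time: 5.78
tool_pos: [0.6283, -0.0807, 0.2303]
tool_rot: [3.108, 0.004, -2.884]
contact_force: [-0.1, -5.9, 1.4]
opening: 0.0005
time: 6.2
tool_pos: [0.6242, -0.0656, 0.2294]
tool_rot: [3.079, 0.003, -2.883]
contact_force: [1.0, -6.0, 1.5]
opening: 0.0003
```

View pics/c4.png

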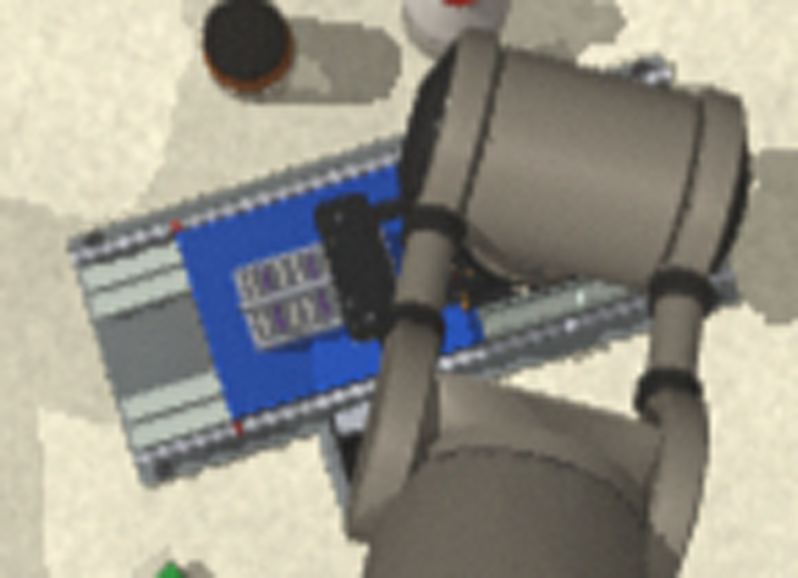

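Run:
```python
from h import *
m=viewer.camera_model("top"); d=np.load("d.npy")
for x in (.034,.037,.04):
  for z in (.048,.04):
    print(x,z,((proj(m,d2w(d,[[x+.075,-.055,z],[x+.075,.055,z]]))-[255,145]+.4)*5.5).round(0).tolist())
```

```text
0.034 0.048 [[189.0, 229.0], [246.0, 417.0]]
0.034 0.04 [[190.0, 230.0], [247.0, 417.0]]
0.037 0.048 [[184.0, 231.0], [241.0, 419.0]]
0.037 0.04 [[185.0, 232.0], [241.0, 419.0]]
0.04 0.048 [[179.0, 232.0], [235.0, 420.0]]
0.04 0.04 [[180.0, 233.0], [236.0, 420.0]]
```

```bash
python3 -m creep '[[[-0.4,1.5,0,0.2,0,0],[-0.4,1.5,0,0.2,0,0],[-0.4,1.5,0,0.2,0,0]]]'
```

```text
time: 6.5
tool_pos: [0.6237, -0.0645, 0.2295]
tool_rot: [3.082, 0.007, -2.881]
contact_force: [0.3, -12.2, 1.0]
opening: 0.0009
```

```bash
python3 -m creep '[[[-0.6,2.5,0,0.2,0,0],[-0.6,2.5,0,0.2,0,0],[-0.6,2.5,0,0.2,0,0]]]'
```

```text
time: 6.75
tool_pos: [0.6229, -0.0635, 0.2297]
tool_rot: [3.089, 0.011, -2.88]
contact_force: [1.5, -15.4, 0.2]
opening: 0.0005
```

```bash
python3 -m creep '[[[5,-19,0,1,0.3,0],[5,-19,0,1,0.3,0],[0,0,30,1,0,0],[0,0,38,0,0,0],[0,0,38,0,0,0]]]'
python3 -m creep '[[[0,0,30,0,0,0],[0,0,10,0,0,0],[0,0,0,0,0,0]]]'
python3 - <<'E'
from h import *
i=viewer.read_camera("scene")[150:255,240:380]; i=cv2.convertScaleAbs(i,alpha=1.3)
cv2.imwrite("pics/s5.png",cv2.resize(i,None,fx=5.7,fy=5.7,interpolation=cv2.INTER_CUBIC))
m=viewer.camera_model("scene"); d=np.load("d.npy")
for z in (.026,.018):
    v=.04; print(z,((proj(m,d2w(d,[[v+.075,-.055,z+.022],[v+.075,.055,z+.022],[v-.075,-.035,z+.05],[v-.075,.035,z+.05],[.115,-.0595,.042],[.115,.0595,.042],[.04,.125,.083]]))-[240,150]+.4)*5.7).round(0).tolist())
E
```

```text
time: 7.17
tool_pos: [0.6295, -0.0994, 0.3249]
tool_rot: [3.017, -0.01, -2.88]
contact_force: [0.6, -1.1, -1.3]
opening: 0.0
time: 7.42
tool_pos: [0.6296, -0.097, 0.373]
tool_rot: [3.018, -0.003, -2.879]
contact_force: [-0.1, 0.1, -0.6]
opening: 0.0005
0.026 [[544.0, 405.0], [609.0, 288.0], [305.0, 275.0], [356.0, 206.0], [540.0, 419.0], [610.0, 291.0], [531.0, 144.0]]
0.018 [[543.0, 416.0], [608.0, 298.0], [305.0, 286.0], [356.0, 217.0], [540.0, 419.0], [610.0, 291.0], [531.0, 144.0]]
```

View pics/s5.png

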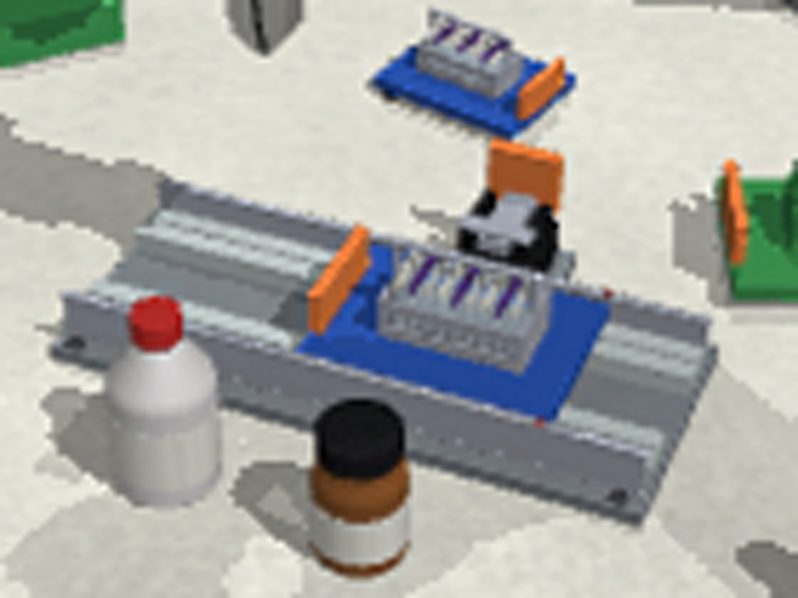

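```bash
python3 -m creep '[[[-34,15,0,-1.5,-0.4,0],[-34,15,0,-1.5,-0.4,0],[-34,15,0,-1.5,-0.4,0],[-34,15,0,-1.4,-0.4,0],[-34,15,0,-1.2,-0.4,0]]]'
python3 -m creep '[[[-22,10,0,0,0,0],[0,0,0,0,0,0]]]'
python3 - <<'E'
from h import *
s=robot.observe(); t=np.array([.4402,-.0122,.23]); print((t-s["tool_pos"])*1e3)
print(cv2.Rodrigues(np.eye(3))[0].T, s["tool_rot"])
E
```

```text
time: 7.88
tool_pos: [0.4562, -0.0201, 0.3581]
tool_rot: [-3.141, -0.016, -2.881]
contact_force: [-0.2, 0.1, 0.0]
opening: 0.0005
time: 8.05
tool_pos: [0.4259, -0.0061, 0.3539]
tool_rot: [3.136, -0.027, -2.878]
contact_force: [-0.0, 0.7, 0.4]
opening: 0.0005
[  14.25895063   -6.09817059 -123.93480982]
[[0. 0. 0.]] [ 3.13627887 -0.0271291  -2.87823966]
```

```bash
python3 -m creep '[[[0,0,-32,0.2,-0.8,0],[0,0,-32,0.2,-0.7,0],[0,0,-28,0,0,0],[0,0,-15,0,0,0],[0,0,-5,0,0,0]]]'
python3 - <<'E'
from h import *
s=robot.observe(); t=np.array([.4402,-.0122,.23]); print((t-s["tool_pos"])*1e3, s["tool_rot"],s["contact_force"])
i=viewer.read_camera("scene")[130:255,240:400]; i=cv2.convertScaleAbs(i,alpha=1.3)
cv2.imwrite("pics/s6.png",cv2.resize(i,None,fx=4.8,fy=4.8,interpolation=cv2.INTER_CUBIC))
E
```

```text
time: 8.47
tool_pos: [0.4229, -0.0034, 0.2349]
tool_rot: [3.134, -0.001, -2.875]
contact_force: [0.6, 0.1, 0.4]
opening: 0.0002
[17.26858723 -8.78883456 -4.94659655] [ 3.13404840e+00 -1.00604935e-03 -2.87505367e+00] [0.62149075 0.07181147 0.36561004]
```

View pics/s6.png

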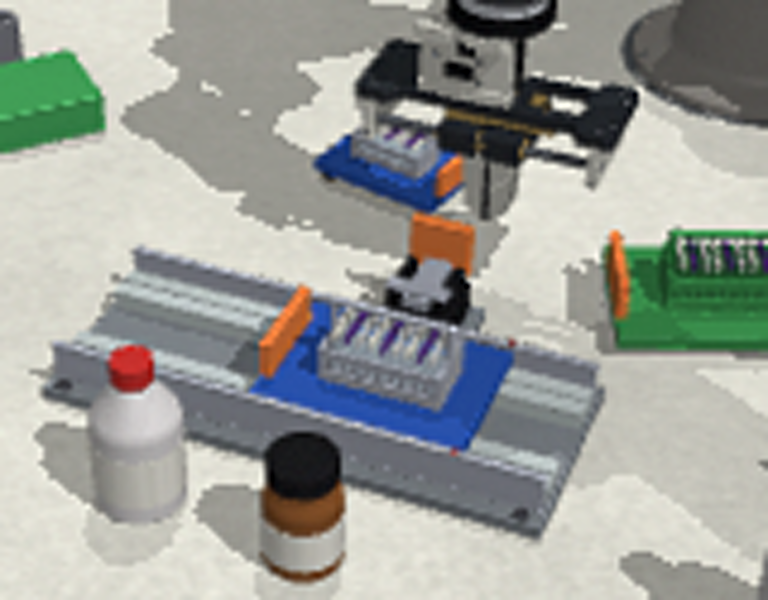

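```bash
python3 -m creep '[[[8,-10,-4,0,0,0],[10,0,0,0,0,0],[8,2,0,0,0,0],[6,1.6,0,0.1,-0.3,0],[6,1.6,0,0.1,-0.3,0]]]'
python3 -m creep '[[[6,1.6,0,0.1,-0.3,0],[6,1.6,0,0.1,-0.3,0],[6,1.6,0,0.1,-0.3,0],[6,1.6,0,0.1,-0.3,0],[6,1.6,0,0.1,-0.3,0]]]'
python3 - <<'E'
from h import *
d=np.load("d.npy");a=d[2];e=robot.observe()["tool_pos"][:2]-d[:2]; print(e@[np.cos(a),np.sin(a)],e@[-np.sin(a),np.cos(a)])
E
```

```text
time: 8.93
tool_pos: [0.4649, -0.0102, 0.2308]
tool_rot: [3.133, 0.009, -2.875]
contact_force: [-0.6, 0.6, 0.8]
opening: 0.0004
time: 9.35
tool_pos: [0.4949, -0.0022, 0.2304]
tool_rot: [3.13, 0.028, -2.872]
contact_force: [-34.0, -21.4, 28.6]
opening: 0.0006
0.03515734959128049 0.10963429669647054
```

```bash
python3 -m creep '[[[-15,-4,0,0,0.5,0],[-20,-5,0,0,0.5,0],[-10,-3,0,0,0.5,0],[0,0,25,0,0,0],[0,0,35,0,0,0]]]'
python3 -m creep '[[[-10,20,30,0,0,0],[-10,35,20,0,0,0],[-5,38,0,0,0,0],[0,38,0,0,0,0],[0,38,0,0,0,0]]]'
python3 - <<'E'
from h import *
i=viewer.read_camera("scene")[150:255,240:380]; i=cv2.convertScaleAbs(i,alpha=1.3)
cv2.imwrite("pics/s7.png",cv2.resize(i,None,fx=5.7,fy=5.7,interpolation=cv2.INTER_CUBIC))
i=viewer.read_camera("top")[145:250,255:400]
i=cv2.convertScaleAbs(i,alpha=1.6)
cv2.imwrite("pics/c7.png",cv2.resize(i,None,fx=5.5,fy=5.5,interpolation=cv2.INTER_CUBIC))
m=viewer.camera_model("top"); d=np.load("d.npy")
for b in (.025,.03,.035):
    print(b,((proj(m,d2w(d,[[.017,.13-b,.083],[.063,.13-b,.083]]))-[255,145]+.4)*5.5).round(0).tolist())
E
```

```text
time: 9.77
tool_pos: [0.4492, -0.0137, 0.2877]
tool_rot: [3.118, -0.004, -2.872]
contact_force: [0.8, -0.3, -0.4]
opening: 0.0005
time: 10.18
tool_pos: [0.4273, 0.1561, 0.3503]
tool_rot: [3.123, 0.021, -2.885]
contact_force: [0.6, 0.3, -0.6]
opening: 0.0005
0.025 [[432.0, 456.0], [350.0, 481.0]]
0.03 [[429.0, 447.0], [347.0, 472.0]]
0.035 [[426.0, 439.0], [345.0, 463.0]]
```

View pics/s7.png

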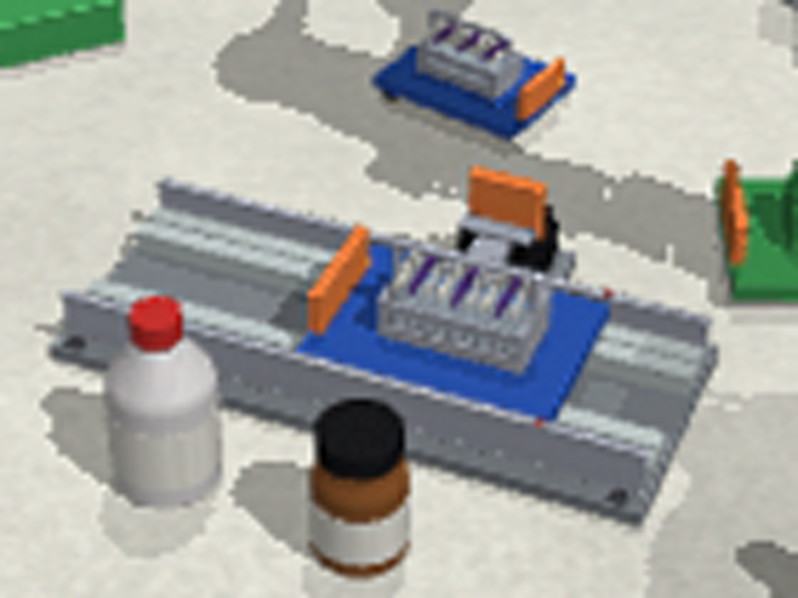

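View pics/c7.png

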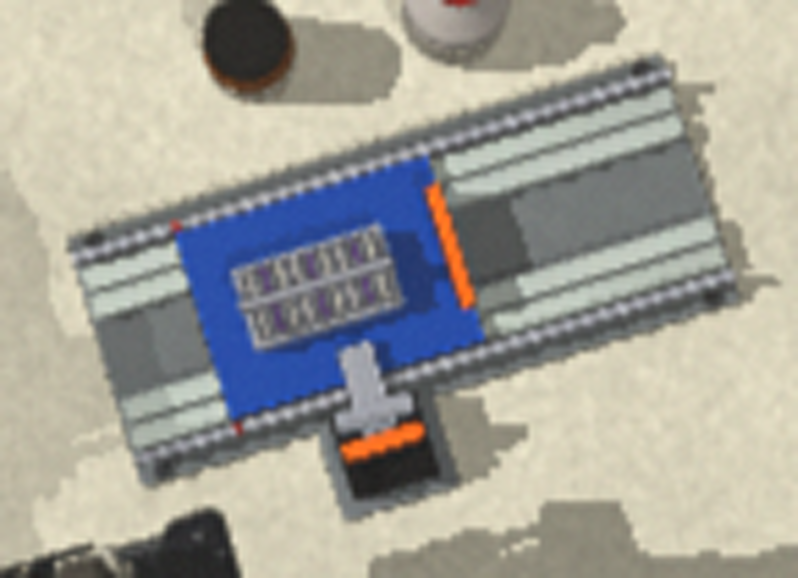

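```bash
python3 -m creep '[[[0,0,20,0,0,0],[0,0,0,0,0,0],[0,0,0,0,0,0]]]'; python3 -c "
from cell import robot
print(robot.observe()['contact_force']); print(robot.hand_in())"
```

```text
time: 10.53
tool_pos: [0.4273, 0.1617, 0.371]
tool_rot: [3.121, 0.024, -2.872]
contact_force: [0.1, -0.2, 0.1]
opening: 0.0002
[ 0.12312052 -0.18084515  0.10252713]
the job is handed in; nothing more can be done
None
```

I pushed the carrier along the rails by its orange lip until it seated in the notches, then pushed the bolt pad in to its stop. The job was handed in at about 10.5 s, and no verdict is reported.

- **Carrier:** its leading edge lines up with the red marks, about x 39–40 mm for a seat at 40 mm. The scene view shows the board down between the guides. When I pushed further it barely moved and the force rose to about 15 N.
- **Bolt:** the pad's outer edge falls where I calculated it for 35 mm of travel, and the tongue reaches over the board.
- **Bystanders:** the jar and reagent bottle look unmoved in the last pictures. I did not re-check the other five individually, but the arm never came near them at their height.
- **Arm:** it finished clear of everything, with contact force about 0.2 N.

Two things did not go to plan. The tool tilted by up to about 7° while pushing the carrier. My first correction turned it the wrong way, and I fixed that before the carrier seated. At the bolt's stop the fingertips briefly pressed with about 49 N in total. I read that as fingertip load, so the 40 N limit on the arm and gripper body should not apply, and it is well under the 120 N wrist limit.

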